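Hook and lock the second arm on a slotted plant-display post

ROBOT

A 6-joint arm with a two-finger parallel gripper is mounted at the origin on the work surface. World frame = base frame: x ahead of the robot, y to its left, z up, the work surface at z = 0. Lengths are in mm, angles in rad, forces in N, time in s.
With the tool pointing down it reaches from about 400 to 825 mm from the base axis. Payload 7 kg.
Tool frame: the origin (TCP) lies at the very end of the fingers, on their centre line; the grasp point (between the pads) lies 19 mm behind it (manip.tcp_to_grasp is the distance from the TCP to the grasp point, in mm); z points along the fingers, y is the direction in which the jaws open and shut (so a half turn about z gives the same grasp; the last joint's range is limited). The gripper opens to 85 mm and grips with 20 to 120 N. Pads are 22 mm wide; open, the fingers measure 114 mm over their backs; the gripper's body (76 mm by 85 mm) begins 54 mm behind the grasp point. The pads swing forward as they close: fully open they stand 13 mm farther back than shut.
Start: joints at [1.547, 0.359, 0.012, 0, -1.224, -0.288], TCP at [207.08, 642.428, 231.302] pointing down, gripper open.
Joint ranges: [-3.07, 3.07], [-1.43, 2.12], [-1.02, 1.25], [-3.03, 1.67], [-3.05, -0], [-3.03, 3.03]. Speed limits (rad/s): [2.39, 2.39, 3.01, 3.14, 3.14, 3.14].

INTERFACE

Orientations are given as a rotation vector (axis times angle).
In Python, from bench import get_state, camera, camera_info, workorder, spot_in, spot_point, manip gives the robot as it stands.
- The arm moves only by the shell command python3 -m jog 'ROWS' [FORCE]. ROWS is JSON, a list of rows, each a list of 7 numbers: the shift along the tool's x, y, z in m, then the turn, a rotation vector about the tool's x, y, z in rad, then the gripper command: -1 is shut, 1 is fully open, values between are in proportion. A call has 1 to 5 rows; each row shifts and turns the pose as measured when the row begins, along the tool's axes as they then stand; what a row does not reach is not made up. A row lasts 1/8 s, in which the tool goes at most 62.5 mm and 10.7 degrees, less where a joint would pass 70% of its speed; a pose out of reach is approached as far as the arm can. A call with a gripper value outside its range is refused whole. The fingers move at their own pace and stop on an object; FORCE is the grip in N (left out, the last holds). Time passes only in rows, so rows that do not move let the fingers close. It gives the time, the measured TCP pose, the force and the opening at its end, in the units of the state.
- get_state(): the state, without advancing time (a new reading comes with each control period).
- camera(name): name is "scene" or "top" or "wrist"; returns the picture (400x640x3 uint8, red, green, blue); there is no depth.
- camera_info(name): a dict with "mtx" (3x3 intrinsics, pixels), "k1" (the pictures are not rectified: a ray, as slopes to the right and down, at radius r is drawn at 1 + k1 r^2 times it, then the intrinsics apply), "position" and "orientation" of the camera in the world. Camera axes: x right, y down, z forward; pixel columns grow to the right and rows downward; lengths in mm; the calibration is good to about 2 mm. A picture is of the moment at which its call begins: read the wrist's pose just before it. camera_info takes no time and is no camera call; for the wrist camera it gives the pose at the moment of the call.
- workorder.sign_off(): hands the job in, once; it reports no verdict.
Trained networks look in the newest picture that a camera, given by its name, has taken for a name from the list of things; names that differ only in an ending like _2 or _b are one class to them, and where a whole thing is asked for, a point or a joint stands for the part that bears it (a point fixed in the world has none). Each returns a list of dicts, best first, with "p" (0 to 1); they miss things now and then, are a little off and sometimes report something else, mostly with a low value. They report only what shows in the picture. A call takes as long as a camera call. They do not tell look-alikes from the thing itself.
- spot_in(camera, label): "point" ([column, row] in pixels, amid what is visible of it).
- spot_point(camera, label): "point" ([column, row] in pixels: a listed point, or the origin of a listed thing).
The state is a dict: "time": time; "joint_pos": joint angles; "dq": joint speeds; "joint_efforts": joint torques, N m; "tcp_pos": TCP position; "tcp_rot": TCP orientation; "ft_force": force on the tool from outside, world axes, zero at the start; "ft_torque": the same for the moment, N m; "opening": opening from 0.0 (shut) to 1.0 (fully open).
Only numpy, scipy, OpenCV 4.12 (cv2) and the standard library are available. Lean on these libraries where they do the work, as an engineer would, in place of code of your own. Each camera call takes 0.05 s, during which the arm holds its last target. There are 200 camera calls.

TASK

Fit the loose zinc arm to the empty side of the dark slotted display post, level with the arm already fitted on the other side: hook both its hooks into the slots and then press the heel down until it is fully home and the red spring catch has snapped out over it. Let go of it and leave the watering can and the two potted plants where they stand.

Things in the scene. Friction and masses are not known exactly. Their poses are not given: they have to be found in the camera images.
- bracket: Loose zinc steel arm, 0.28-0.56 kg, standing on the bench the way up it is used: U-channel open at the top, 36 wide, 22 tall, 170 mm long, with an upright heel plate at one end. Origin: mid width on the channel's underside, 80 mm in front of the heel's rear face: grip across the channel here. x points to the heel (the way the hooks go in), z up. Channel from x=-90 (34 mm end stop) to +76 mm.
- heel (a point): On the bracket: bottom centre of the heel plate's rear face (80 mm behind the bracket's origin); axes as the bracket. Heel plate: 44 wide, 4 thick, 110 mm tall, with a window 16 mm wide from 5 to 20 mm up for the catch. Two slanted braces join it to the channel within 50 mm of it. Ledge on top: see ledge; hooks behind: see lower_hook, upper_hook.
- lower_hook (a point): On the bracket: underside of the lower hook's neck where it leaves the heel's rear face, 42 mm above heel. Hook 8 mm wide; neck 8 mm thick (42 to 50 mm up), the tip turns down 20 mm below the neck and reaches 14 mm behind the rear face. Gap from rear face to tip: 5 mm at the neck, 7.5 mm at the tip's end, for the post's 4 mm sheet. Locked, the neck sits on the slot's lower edge.
- upper_hook (a point): On the bracket: the same point of the upper hook, 92 mm above heel. Both hooks must go in together.
- ledge (a point): On the bracket: middle of the flat upper face of the heel's ledge (44 mm wide, reaching 26 mm forward of the heel's rear face), 114 mm above the underside and 14 mm in front of the rear face. The place to press down, for example with shut fingers; when locked it lies 26 mm below the post's top. Press here rather than out on the arm.
- post: Fixed two-sided slotted post of dark steel, 50 wide, 40 deep, 280 mm tall, open top, foot 200 x 160 x 8 mm. Origin: centre of the foot's underside, z up; x points from the empty face through the post to the face with the fitted arm (170 mm, same model, fixed, bears a small pot). Slots in each face 14 wide, 34 mm tall; lower edges 32, 82, 132, 182, 232 mm up. The arms use the two highest.
- seat (a point): On the post's empty face, centre line, 140 mm above the bench, 20 mm from the post's axis: where heel lies when locked, bracket axes parallel to the post's. Hooks go in with the heel 23 mm above it (3 mm play up, down and sideways), along x until the heel touches the face; then down. Below 20 mm the tips are behind the sheet; near 15 mm the heel meets the catch; 0 mm is home.
- catch (a joint): Red spring catch in the empty face, in the slot below the two for the hooks: a tongue 10 mm wide, sloping above, flat below, standing 7 mm out, 7 to 15.5 mm above seat. 0 = out (free or locked), about 0.007 m while the heel pushes it in. Some 6 to 15 N down on the ledge takes the heel past; it snaps out through the heel's window once the heel is under 2 mm above the seat.
- watering_can: Sage-green watering can, body 96 mm wide, 95 mm tall, spout along +x reaching 120 mm from the middle and 110 mm high, bow handle along -x reaching 83 mm, up to 130 mm high. Origin: centre of its underside. A bystander. It and the bracket may have changed places.
- pot_plant: Anthurium with red flowers in a black nursery pot, 110 mm wide, 95 mm tall, about 210 mm with the plant. Origin: centre of its underside. A bystander.
- glazed_pot: Croton in a burgundy glazed pot on a saucer, 136 mm wide, 122 mm tall, about 250 mm with the leaves. Origin: centre of its underside. A bystander.
Things that resemble listed ones, but are neither listed nor needed, are in the scene too. Of the things like the bracket, leave any that is yellow; of the rest the larger one is meant.

How it is judged (in metres and radians):
On the way:
1. the arm is hooked in at the right level: its heel is at the face of the post and the hooks are down behind the sheet, but it is not locked yet (x of heel in the frame of seat between -0.008 and 0.003 m and y of heel in the frame of seat between -0.006 and 0.006 m and z of heel in the frame of seat between 0.004 and 0.0195 m and angle between the x axis of bracket and the x axis of post, either way round below 0.2 rad), for 0.05 s.
At the end, for the whole second after the job is handed in: The arm hangs at rest on the empty face: heel within 3 mm of the seat in height, 5 mm of the face, 6 mm of the centre line; square within 0.1 rad, upright within 0.08 rad; catch out (joint under 2 mm); can and both plants within 20 mm of where they stood (x of heel in the frame of seat between -0.005 and 0.003 m and y of heel in the frame of seat between -0.006 and 0.006 m and z of heel in the frame of seat between -0.003 and 0.003 m and angle between the x axis of bracket and the x axis of post, either way round below 0.1 rad and angle between bracket's own z axis and vertical below 0.08 rad and value of joint catch below 0.002 m and linear speed of bracket below 0.02 m/s and distance of each of watering_can, pot_plant, glazed_pot from where it was at the start of the episode below 0.02 m); the robot touches nothing.
It fails at once if the watering can or a potted plant is pushed more than 30 mm or tipped (distance of any of watering_can, pot_plant, glazed_pot from where it was at the start of the episode above 0.03 m or angle between any of watering_can, pot_plant, glazed_pot's own z axis and vertical above 0.5 rad).
It also fails if it takes over 58 s, if anything falls off the work surface, if the arm or the gripper's body presses on something with over 40 N, if the wrist force passes 120 N, or if a joint passes its speed limit or range.

## Working session

There is one attempt and no reset: what is moved stays moved. The work goes in short steps, Python scripts to look and compute and a shell command to move; the robot and the scene stay as the last step left them, time stands still between calls to the robot, and variables do not carry over. Pictures are saved under pics/ and viewed, about 8 in all and at most 12, crops included, and the job is handed in when it is done.

```bash
mkdir -p pics
cat > h.py <<'E'
import numpy as np, cv2, json
from scipy.spatial.transform import Rotation as R
from bench import get_state, camera, camera_info, workorder, spot_in, spot_point, manip
def cam(n):
    i=camera_info(n); o=np.array(i['orientation'],float)
    Rm=o if o.shape==(3,3) else (R.from_rotvec(o).as_matrix() if o.size==3 else R.from_quat(o).as_matrix())
    return np.array(i['mtx']),i['k1'],np.array(i['position'],float),Rm
def ray(c,px):
    K,k1,p,Rm=c; d=np.linalg.solve(K,[px[0],px[1],1])[:2]; u=d.copy()
    for _ in range(20): u=d/(1+k1*(u@u))
    return p,Rm@np.array([u[0],u[1],1])
def atz(c,px,z):
    p,d=ray(c,px); return p+d*(z-p[2])/d[2]
def proj(c,X):
    K,k1,p,Rm=c; v=Rm.T@(np.array(X,float)-p); u=v[:2]/v[2]; u=u*(1+k1*(u@u)); return (K@[u[0],u[1],1])[:2]
def tri(a,pa,b,pb):
    p,d=ray(a,pa); q,e=ray(b,pb); d=d/np.linalg.norm(d); e=e/np.linalg.norm(e)
    s,t=np.linalg.lstsq(np.c_[d,-e],q-p,rcond=None)[0]; A=p+s*d;B=q+t*e
    return (A+B)/2,np.linalg.norm(A-B)
def save(n,im): cv2.imwrite('pics/'+n,im[:,:,::-1])
E
python3 - <<'E'
from h import *
print(camera_info('scene'),camera_info('top'),manip.tcp_to_grasp); print(get_state())
a=camera('scene');b=camera('top'); save('s0.png',a);save('t0.png',b)
for l in ['bracket','heel','ledge','upper_hook','lower_hook','post','seat','watering_can','pot_plant','glazed_pot','catch']:
  for c in ['scene','top']:
    f=spot_point if l!='catch' else spot_in
    try: print(l,c,[(np.round(d['point']).astype(int).tolist(),round(d['p'],2)) for d in f(c,l)][:4])
    except Exception as e: print(l,c,e)
E
```

```text
{'mtx': array([[410.43521375,   0.        , 319.07362909],
       [  0.        , 410.43521375, 202.57155307],
       [  0.        ,   0.        ,   1.        ]]), 'k1': -0.03376529031494839, 'position': array([1105.14450791,  219.23680563, 1208.23402183]), 'orientation': array([-1.43522692, -2.3932289 ,  0.6664923 ])} {'mtx': array([[414.96934022,   0.        , 320.12192437],
       [  0.        , 414.96934022, 196.60351032],
       [  0.        ,   0.        ,   1.        ]]), 'k1': 0.01935993757504697, 'position': array([ 451.23930645, -104.34336308, 1358.04176859]), 'orientation': array([-2.19321847,  2.22041044, -0.05299869])} 18.700000000000003
{'time': 0.0, 'joint_pos': array([ 1.54713204e+00,  3.59382768e-01,  1.10761058e-02, -3.55381013e-04,
       -1.22410424e+00, -2.88081536e-01]), 'dq': array([ 1.51733181e-03,  1.59208233e-03, -1.39171936e-03, -1.75701596e-03,
       -2.16900916e-05,  4.61033352e-05]), 'joint_efforts': array([ 1.56060276e-03, -5.83322632e+01,  2.93418896e+01,  6.93660870e+00,
       -5.93193879e-03,  1.59545772e-05]), 'tcp_pos': array([206.92420348, 641.99
[... 760 characters left out ...]
[215, 242], 0.8), ([200, 179], 0.7), ([260, 204], 0.43)]
upper_hook top [([382, 109], 0.96), ([446, 158], 0.81), ([368, 154], 0.61)]
lower_hook scene [([260, 218], 0.95), ([205, 185], 0.61), ([216, 245], 0.55)]
lower_hook top [([384, 114], 0.82), ([363, 156], 0.74), ([442, 164], 0.64)]
post scene [([417, 265], 0.67)]
post top [([209, 187], 0.79)]
seat scene [([417, 243], 0.77)]
seat top [([206, 184], 0.86)]
watering_can scene [([321, 207], 0.79), ([262, 218], 0.29)]
watering_can top [([323, 204], 0.83)]
pot_plant scene [([396, 322], 0.62)]
pot_plant top [([205, 131], 0.98)]
glazed_pot scene [([290, 141], 0.57)]
glazed_pot top [([397, 259], 0.58)]
catch scene []
catch top [([378, 171], 0.19)]
```

```bash
python3 -c "
import cv2,numpy as np
cv2.imwrite('pics/st0.png',np.vstack([cv2.imread('pics/s0.png'),cv2.imread('pics/t0.png')])[:, :][:800])
im=cv2.imread('pics/st0.png');cv2.imwrite('pics/st0.png',cv2.resize(im,(480,600),interpolation=cv2.INTER_AREA))"
```

```text
(no output)
```

View pics/st0.png

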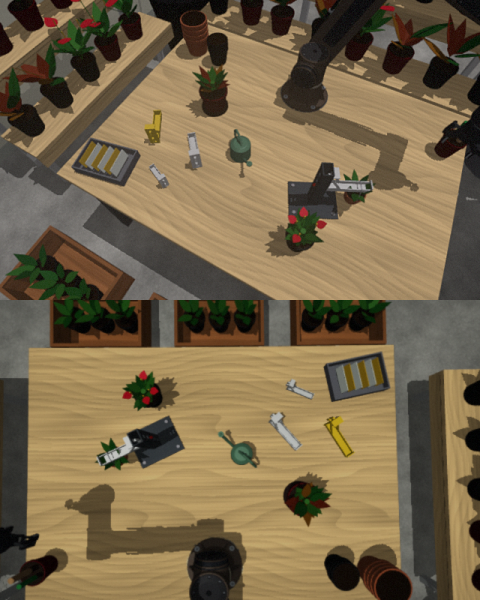

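Three bracket-like things. Yellow is at scene (209,173) / top (452,186), so it is excluded. The small zinc is at scene (212,235) / top (398,125). The larger zinc is at scene (258,200) / top (378,173), and it is the one meant. I'll measure it and confirm with an enlarged crop.

Run:
```python
from h import *
S=cam('scene');T=cam('top')
def t(n,a,b,z):
    X,e=tri(S,a,T,b); print(n,X.round(1),'gap',e.round(1),'want z',z,'| S@z',atz(S,a,z).round(1)[:2],'T@z',atz(T,b,z).round(1)[:2])
t('bracket',(258,200),(378,173),0);t('heel',(264,223),(365,156),0);t('ledge',(261,204),(367,160),114);t('uh',(259,205),(368,154),92);t('lh',(260,218),(363,156),42)
t('post',(417,265),(209,187),0);t('seat',(417,243),(206,184),140);t('can',(321,207),(323,204),0);t('pp',(396,322),(205,131),0);t('gp',(290,141),(397,259),0)
a=cv2.imread('pics/s0.png');b=cv2.imread('pics/t0.png')
r=lambda im,x,y,w,h:cv2.resize(im[y:y+h,x:x+w],(400,300),interpolation=cv2.INTER_CUBIC)
cv2.imwrite('pics/c1.png',np.vstack([np.hstack([r(a,190,150,120,90),r(a,360,190,160,120)]),np.hstack([r(b,340,130,120,90),r(b,120,130,160,120)])]))
```

```text
bracket [ 574.5 -302.5   37.5] gap 2.0 want z 0 | S@z [ 557.1 -318.2] T@z [ 578.5 -309. ]
heel [ 629.8 -258.1    6.6] gap 18.5 want z 0 | S@z [ 623.7 -251.9] T@z [ 635.  -267.2]
ledge [ 609.1 -260.5   95.8] gap 2.7 want z 114 | S@z [ 616.7 -251.4] T@z [ 607.4 -259.4]
uh [ 623.8 -259.2  112.9] gap 8.1 want z 92 | S@z [ 613.  -264.4] T@z [ 628.6 -265.5]
lh [ 630.  -256.7   40.6] gap 1.6 want z 42 | S@z [ 630.9 -256.8] T@z [ 629.4 -255.8]
post [535.4 246.9  16. ] gap 13.6 want z 0 | S@z [524.5 253.6] T@z [539.  244.5]
seat [536.1 220.  149.5] gap 10.9 want z 140 | S@z [528.3 224.9] T@z [538.8 217.3]
can [ 476.4 -121.7  -11.1] gap 12.3 want z 0 | S@z [ 479.6 -113.1] T@z [ 478.8 -127. ]
pp [722.2 261.2  -2.5] gap 7.6 want z 0 | S@z [721.3 264.6] T@z [723.1 257. ]
gp [ 294.4 -353.6   16.9] gap 19.7 want z 0 | S@z [ 279.4 -352.3] T@z [ 296.7 -365.9]
```

View pics/c1.png

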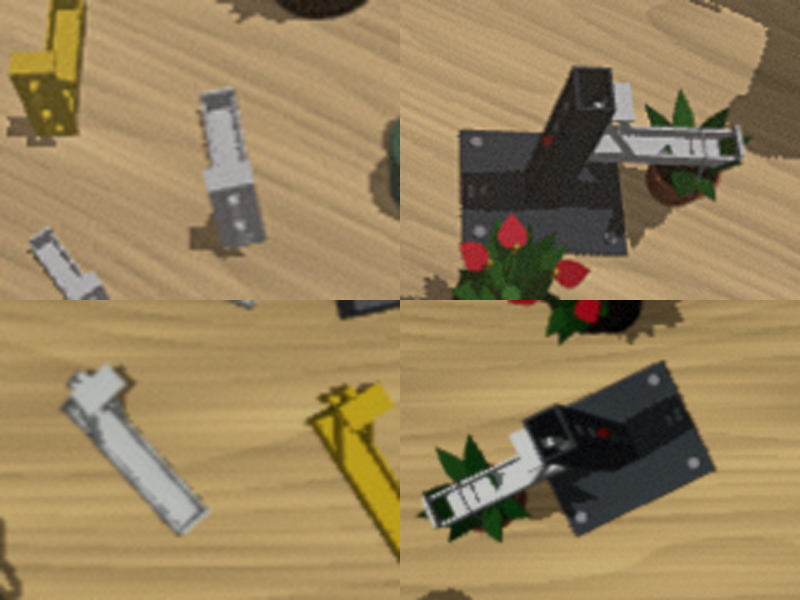

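The crop shows the large zinc arm with its heel towards the upper left in the top view (ledge about (370,157), end stop about (398.5,195.5)). On the post, the red catch and empty face look right and up. I'll fit planar poses from these corners.

```bash
cat >> h.py <<'E'
from scipy.optimize import least_squares
def fit(obs,x0):
    # obs: (cam, px, local xyz); pose x,y,yaw(deg), z=0
    def f(v):
        c,s=np.cos(np.radians(v[2])),np.sin(np.radians(v[2])); o=[]
        for C,p,l in obs: o+=list(proj(C,[v[0]+c*l[0]-s*l[1],v[1]+s*l[0]+c*l[1],l[2]])-p)
        return o
    r=least_squares(f,x0,loss='soft_l1'); return r.x,np.array(f(r.x)).reshape(-1,2).round(1).tolist()
E
python3 - <<'E'
from h import *
S=cam('scene');T=cam('top')
cb=lambda X,Y:np.array([340+X*.3,130+(Y-300)*.3]); cp=lambda X,Y:np.array([120+(X-400)*.4,130+(Y-300)*.4])
sb=lambda X,Y:np.array([190+X*.3,150+Y*.3]); sp=lambda X,Y:np.array([360+(X-400)*.4,190+Y*.4])
print(fit([(T,cb(194,520),(-90,0,34)),(T,cb(101,390),(66,0,114)),(S,sb(231,183),(66,0,114)),(S,sb(217,93),(-90,0,34)),(S,(260,218),(80,0,42)),(S,sb(247,241),(80,0,0))],[580,-305,45]))
for a,b in((100,80),(80,100)):
  ft=[(T,cp(662,362),0),(T,cp(715,468),1),(T,cp(577,535),2),(S,sp(460,130),1),(S,sp(460,253),0),(S,sp(626,254),3)]
  for L in range(2):
    cs=[(-a,-b,8),(-a,b,8),(a,b,8),(a,-b,8)]
    if L: cs=[(-a,b,8),(-a,-b,8),(a,-b,8),(a,b,8)]
    print(a,b,L,fit([(C,p,cs[i]) for C,p,i in ft]+[(T,cp(550,430),(0,0,280)),(S,sp(593,92),(0,0,280)),(T,cp(603,433),(-25,0,152)),(S,sp(547,142),(-25,0,152))],[537,245,90+25]))
E
```

```text
(array([ 567.58763384, -305.81698606,   41.35512442]), [[-0.6, 0.2], [-2.4, -0.2], [-1.3, -2.2], [-1.0, -0.8], [1.6, -0.3], [-1.0, 1.5]])
100 80 0 (array([533.72386869, 250.34333534, 115.52588684]), [[-1.1, -1.9], [-0.8, -0.2], [-1.5, 0.3], [-1.4, -0.4], [0.3, -1.8], [0.0, 0.4], [-1.2, 0.4], [-0.7, -1.5], [0.1, -1.4], [-2.1, -0.6]])
100 80 1 (array([540.7427297 , 249.1891671 ,  61.59872297]), [[-2.3, 67.7], [-0.2, -18.3], [0.6, -73.7], [-9.6, 14.2], [29.3, -60.0], [4.9, -12.1], [-0.8, -2.3], [-2.0, 0.5], [0.3, 4.0], [-0.3, -5.1]])
80 100 0 (array([534.23256649, 248.79828553, 118.06151648]), [[-10.6, -5.2], [-2.5, 6.3], [9.0, 3.3], [2.8, -4.8], [8.2, 5.9], [-5.1, 5.3], [-0.6, 0.2], [-1.3, -1.5], [0.4, -1.9], [-2.6, -0.3]])
80 100 1 (array([538.62542409, 247.74887949,  27.39665063]), [[-33.5, 68.5], [0.2, -3.0], [32.5, -73.1], [-3.5, 1.4], [58.5, -47.2], [-0.6, 0.3], [-0.2, -1.5], [-2.3, -0.4], [-2.9, 8.3], [4.3, -7.3]])
```

```bash
cat >> h.py <<'E'
def down(yaw): # tool pointing down, tool x at yaw deg
    y=np.radians(yaw); x=np.array([np.cos(y),np.sin(y),0]); z=np.array([0,0,-1.]); return R.from_matrix(np.c_[x,np.cross(z,x),z])
def pose():
    s=get_state(); return np.array(s['tcp_pos']),R.from_rotvec(s['tcp_rot'])
def plan(wps,g,vmax=58,wmax=10):
    p,r=pose(); rows=[]
    for w in wps:
        q=np.array(w[:3],float); rt=down(w[3]); tot=(r.inv()*rt).as_rotvec(degrees=True)
        n=int(max(1,np.ceil(np.linalg.norm(q-p)/vmax),np.ceil(np.linalg.norm(tot)/wmax)))
        for i in range(n):
            d=r.inv().apply((q-p)/n)/1000; rows.append([*d.round(4).tolist(),*np.radians(tot/n).round(4).tolist(),g]); r=r*R.from_rotvec(tot/n,degrees=True)
        p=p+0; p=q; r=rt
    for i in range(0,len(rows),5): print(json.dumps(rows[i:i+5]))
def st():
    s=get_state(); r=R.from_rotvec(s['tcp_rot']).as_matrix()
    print('t',round(s['time'],2),'tcp',np.round(s['tcp_pos'],1),'yaw',round(float(np.degrees(np.arctan2(r[1,0],r[0,0]))),2),'zdir',r[:,2].round(3),'F',np.round(s['ft_force'],1),'open',round(s['opening'],3),'q',np.round(s['joint_pos'],2))
E
python3 - <<'E'
from h import *
st(); K,k,p,Rm=cam('wrist'); P,r=pose()
print('cam in tool',r.inv().apply(p-P).round(1),(r.as_matrix().T@Rm).round(3).tolist(),K[0,0])
plan([(300,560,460,-25),(500,230,460,-66)],1); print();
E
```

```text
t 1.2 tcp [207.1 642.4 231.3] yaw -17.86 zdir [-0.  0. -1.] F [-0.4  0.4  0.3] open 0.999 q [ 1.55  0.36  0.01 -0.   -1.22 -0.29]
cam in tool [  83.7   -0.9 -142.2] [[0.0, -0.946, -0.324], [1.0, 0.0, 0.001], [-0.001, -0.324, 0.946]] 313.9804650008777
[[0.0227, 0.01, -0.0457, -0.0, 0.0, 0.0249, 1], [0.023, 0.0094, -0.0457, -0.0, 0.0, 0.0249, 1], [0.0232, 0.0088, -0.0457, -0.0, 0.0, 0.0249, 1], [0.0234, 0.0083, -0.0457, -0.0, 0.0, 0.0249, 1], [0.0236, 0.0077, -0.0457, -0.0, 0.0, 0.0249, 1]]
[[0.0458, 0.0307, 0.0, 0.0, 0.0, 0.1022, 1], [0.0487, 0.0258, 0.0, 0.0, 0.0, 0.1022, 1], [0.0511, 0.0207, 0.0, 0.0, 0.0, 0.1022, 1], [0.0529, 0.0154, 0.0, 0.0, 0.0, 0.1022, 1], [0.0542, 0.0099, 0.0, 0.0, 0.0, 0.1022, 1]]
[[0.055, 0.0043, 0.0, 0.0, 0.0, 0.1022, 1], [0.0551, -0.0013, 0.0, 0.0, 0.0, 0.1022, 1]]
```

```bash
python3 -m jog '[[0.0227,0.01,-0.0457,0,0,0.0249,1],[0.023,0.0094,-0.0457,0,0,0.0249,1],[0.0232,0.0088,-0.0457,0,0,0.0249,1],[0.0234,0.0083,-0.0457,0,0,0.0249,1],[0.0236,0.0077,-0.0457,0,0,0.0249,1]]'
python3 -m jog '[[0.0458,0.0307,0,0,0,0.1022,1],[0.0487,0.0258,0,0,0,0.1022,1],[0.0511,0.0207,0,0,0,0.1022,1],[0.0529,0.0154,0,0,0,0.1022,1],[0.0542,0.0099,0,0,0,0.1022,1]]'
python3 -c "
from h import *
st();plan([(607,97,430,-64.5)],1)"
```

```text
time: 1.82
tcp_pos: [300.6, 557.5, 461.7]
tcp_rot: [3.058, -0.68, 0.001]
ft_force: [-0.8, 1.8, 0.8]
opening: 1.0
time: 2.45
tcp_pos: [445.3, 316.1, 467.4]
tcp_rot: [2.785, -1.453, 0.004]
ft_force: [1.7, -0.4, -0.1]
opening: 0.999
t 2.45 tcp [445.3 316.1 467.4] yaw -55.09 zdir [ 0.002 -0.002 -1.   ] F [ 1.7 -0.4 -0.1] open 0.999 q [ 0.98  0.08  0.17  0.   -1.66 -0.37]
[[0.0544, -0.0014, 0.0076, -0.0002, -0.0005, 0.0328, 1], [0.0543, -0.0032, 0.0076, -0.0002, -0.0005, 0.0328, 1], [0.0542, -0.005, 0.0076, -0.0002, -0.0005, 0.0328, 1], [0.054, -0.0068, 0.0075, -0.0002, -0.0005, 0.0328, 1], [0.0538, -0.0086, 0.0075, -0.0002, -0.0005, 0.0328, 1]]
```

```bash
python3 -m jog '[[0.0544,-0.0014,0.0076,0,0,0.0328,1],[0.0543,-0.0032,0.0076,0,0,0.0328,1],[0.0542,-0.005,0.0076,0,0,0.0328,1],[0.054,-0.0068,0.0076,0,0,0.0328,1],[0.0538,-0.0086,0.0076,0,0,0.0328,1]]'
python3 -m jog '[[0,0,0,0,0,0,1],[0,0,0,0,0,0,1]]' >/dev/null
python3 - <<'E'
from h import *
st(); w=cam('wrist'); im=camera('wrist'); save('w1.png',im); np.save('w1.npy',np.array(w,dtype=object),allow_pickle=True)
for l in['seat','post']: print(l,spot_point('wrist',l))
# overlay prediction
im=im.copy(); c,s=np.cos(np.radians(115.5)),np.sin(np.radians(115.5))
L=lambda l:proj(w,[534+c*l[0]-s*l[1],250+s*l[0]+c*l[1],l[2]])
for l in[(-20,-25,280),(-20,25,280),(20,25,280),(20,-25,280),(-100,80,8),(-100,-80,8),(-20,0,140),(-20,-7,266),(-20,7,266),(-20,-7,232),(-20,7,232)]: p=L(l); print(l,p.round(1)); cv2.circle(im,tuple(int(v) for v in p),2,(0,255,0),-1)
save('w1o.png',im)
E
```

```text
time: 3.08
tcp_pos: [610.0, 88.2, 431.7]
tcp_rot: [-2.648, 1.681, -0.007]
ft_force: [0.6, 0.0, 0.6]
opening: 1.0
t 3.33 tcp [611.4  84.9 429.9] yaw -65.13 zdir [ 0.004  0.001 -1.   ] F [-0.3  0.1  0.1] open 1.002 q [ 0.45  0.2   0.24  0.   -1.6  -0.02]
seat [{'point': [319.9, 260.2], 'p': 0.75}]
post [{'point': [319.3, 230.1], 'p': 0.63}]
(-20, -25, 280) [294.9 320.1]
(-20, 25, 280) [338.8 319.8]
(20, 25, 280) [338.3 347.3]
(20, -25, 280) [296.1 347.5]
(-100, 80, 8) [359.1 184.9]
(-100, -80, 8) [273.6 185.7]
(-20, 0, 140) [316.8 258.5]
(-20, -7, 266) [310.9 311.9]
(-20, 7, 266) [322.8 311.9]
(-20, -7, 232) [311.4 294.5]
(-20, 7, 232) [322.3 294.4]
```

View pics/w1o.png

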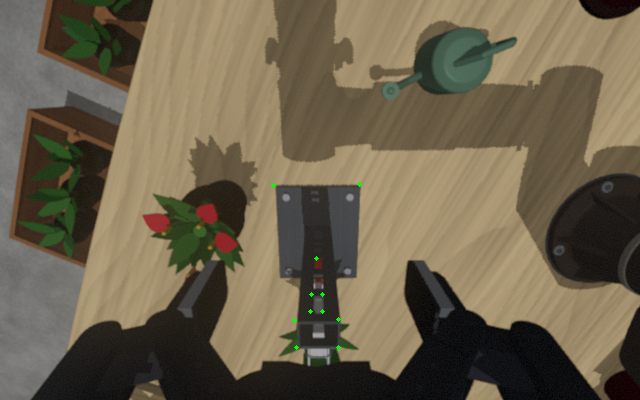

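The wrist picture shows the post at (318,185-365). The green predictions lie about 2 px left of it. I'll take one enlargement to pick the edges.

```bash
python3 -c "
import cv2
im=cv2.imread('pics/w1.png')[175:365,265:375]
cv2.imwrite('pics/w1c.png',cv2.convertScaleAbs(cv2.resize(im,None,fx=4,fy=3.15,interpolation=cv2.INTER_CUBIC),alpha=2.2,beta=10))"
```

```text
(no output)
```

View pics/w1c.png

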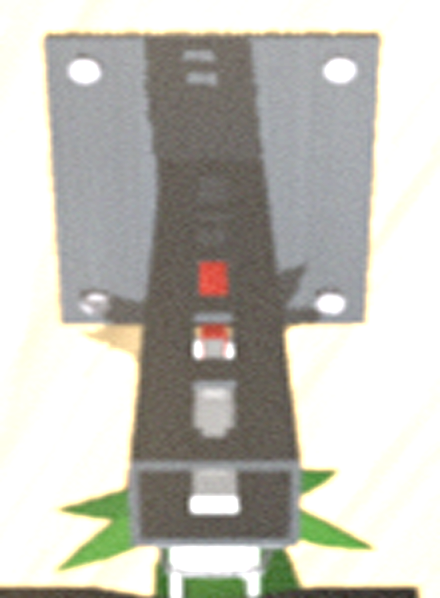

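Run:
```python
from h import *
w=tuple(np.load('w1.npy',allow_pickle=True)); w=(np.array(w[0],float),float(w[1]),np.array(w[2],float),np.array(w[3],float))
q=lambda X,Y:np.array([265+X/4,175+Y/3.15])
o=[((46,35),(-100,-80,8)),((379,35),(-100,80,8)),((61,322),(100,-80,8)),((362,322),(100,80,8)),((131,463),(-20,-25,280)),((298,463),(-20,25,280)),((138,545),(20,-25,280)),((294,543),(20,25,280)),((213,278),(-25,0,151))]
v,r=fit([(w,q(*a),l) for a,l in o],[534,250,115.5]);print(v,r)
c,s=np.cos(np.radians(v[2])),np.sin(np.radians(v[2])); d=np.array([c,s])
print('seat',v[:2]-20*d,'brk final',v[:2]-100*d)
plan([(568-150*np.cos(np.radians(41.4))+60,-306-150*np.sin(np.radians(41.4))+60,330,-138.6)],1)
```

```text
[531.36492693 250.71556369 115.00081139] [[-1.3, 0.1], [0.9, 0.1], [-0.8, 1.1], [0.7, 1.1], [-0.8, -0.8], [1.3, -0.8], [-1.8, 0.5], [1.4, 1.2], [0.0, -3.0]]
seat [539.81754886 232.58952765] brk final [573.62803656 160.08538348]
[[0.0438, 0.0336, 0.0124, -0.0006, 0.0002, 0.1605, 1], [0.0486, 0.0262, 0.0125, -0.0006, 0.0002, 0.1605, 1], [0.0522, 0.0181, 0.0125, -0.0006, 0.0002, 0.1605, 1], [0.0544, 0.0095, 0.0125, -0.0006, 0.0002, 0.1605, 1], [0.0552, 0.0007, 0.0125, -0.0006, 0.0002, 0.1605, 1]]
[[0.0546, -0.0082, 0.0125, -0.0006, 0.0002, 0.1605, 1], [0.0526, -0.0168, 0.0125, -0.0006, 0.0002, 0.1605, 1], [0.0492, -0.025, 0.0125, -0.0006, 0.0002, 0.1605, 1]]
```

```bash
python3 -m jog '[[0.0438,0.0336,0.0124,0,0,0.1605,1],[0.0486,0.0262,0.0125,0,0,0.1605,1],[0.0522,0.0181,0.0125,0,0,0.1605,1],[0.0544,0.0095,0.0125,0,0,0.1605,1],[0.0552,0.0007,0.0125,0,0,0.1605,1]]'
python3 -m jog '[[0.0546,-0.0082,0.0125,0,0,0.1605,1],[0.0526,-0.0168,0.0125,0,0,0.1605,1],[0.0492,-0.025,0.0125,0,0,0.1605,1],[0,0,0,0,0,0,1],[0,0,0,0,0,0,1]]' >/dev/null
python3 - <<'E'
from h import *
st(); w=cam('wrist'); im=camera('wrist'); save('w2.png',im); np.save('w2.npy',np.array(w,dtype=object),allow_pickle=True)
for l in['bracket','ledge','heel','upper_hook']: print(l,[(np.round(d['point'],1),round(d['p'],2)) for d in spot_point('wrist',l)])
im=im.copy()
c,s=np.cos(np.radians(41.4)),np.sin(np.radians(41.4))
for l in[(-90,-18,22),(-90,18,22),(54,-22,114),(54,22,114),(80,22,114),(80,-22,114)]:
  p=proj(w,[568+c*l[0]-s*l[1],-306+s*l[0]+c*l[1],l[2]]);print(l,p.round(1))
p=proj(w,[568,-306,50]).astype(int);print(p)
x0,y0=max(p[0]-100,0),max(p[1]-75,0); print('crop',x0,y0)
save('w2c.png',cv2.resize(im[y0:y0+150,x0:x0+200],None,fx=4,fy=4,interpolation=cv2.INTER_CUBIC))
E
```

```text
time: 4.1
tcp_pos: [549.5, -180.8, 368.3]
tcp_rot: [-1.764, 2.587, -0.007]
ft_force: [2.0, -0.4, 0.1]
opening: 1.003
t 4.72 tcp [ 511.  -344.5  331. ] yaw -139.72 zdir [ 0.015  0.001 -1.   ] F [ 0.  -0.2  0.3] open 1.002 q [-0.28  0.21  0.03 -0.01 -1.38 -0.59]
bracket [(array([213. , 242.2]), 0.88), (array([313.5, 191.1]), 0.63), (array([201.2,  77. ]), 0.61)]
ledge [(array([160.4, 130.9]), 0.98), (array([309.8, 263. ]), 0.78)]
heel [(array([312.3, 235. ]), 0.93), (array([231.1, 267.1]), 0.93), (array([194.8, 132. ]), 0.93), (array([316.1, 262.5]), 0.67)]
upper_hook [(array([313.9, 264.7]), 0.85), (array([216.1, 288.5]), 0.82), (array([168.4, 140.2]), 0.81)]
(-90, -18, 22) [298.1 134.6]
(-90, 18, 22) [323.5 134.1]
(54, -22, 114) [294.9 256.8]
(54, 22, 114) [328.8 256.4]
(80, 22, 114) [328.9 273.6]
(80, -22, 114) [295.7 274. ]
[311 200]
crop 211 125
```

View pics/w2c.png

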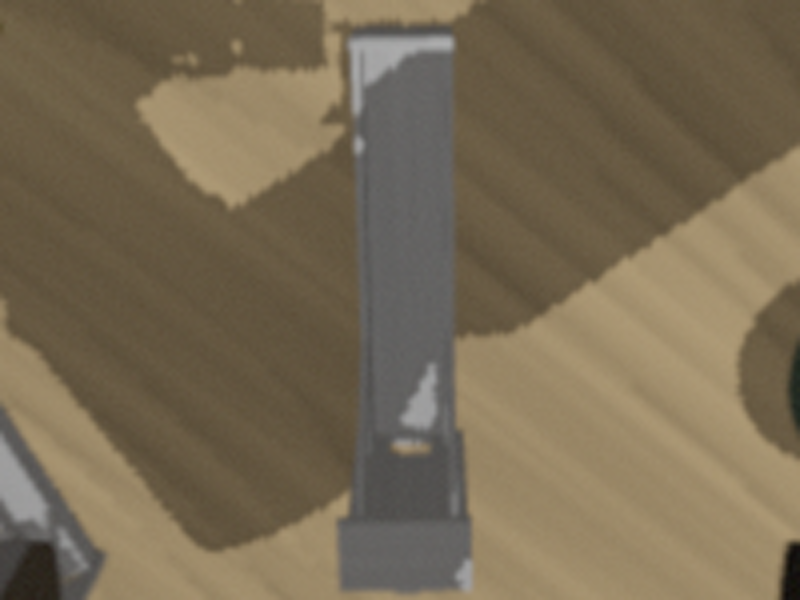

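Run:
```python
from h import *
w=tuple(np.load('w2.npy',allow_pickle=True)); w=(np.array(w[0],float),float(w[1]),np.array(w[2],float),np.array(w[3],float))
q=lambda X,Y:np.array([211+X/4,125+Y/4])
o=[((340,520),(54,-22,114)),((470,519),(54,22,114)),((472,590),(80,22,114)),((340,590),(80,-22,114)),((349,36),(-90,-18,34)),((453,36),(-90,18,34))]
v,r=fit([(w,q(*a),l) for a,l in o],[568,-306,41.4]);print(v,r)
yaw=v[2]-180
print('above then down'); plan([(v[0],v[1],130,yaw)],1); plan([(v[0],v[1],60,yaw)],1)
```

```text
[ 565.90032286 -306.97492967   41.16358729] [[-0.8, 0.2], [0.6, 0.2], [0.1, -0.3], [-0.1, -0.0], [0.0, 0.1], [0.1, -0.2]]
above then down
[[-0.0158, -0.0014, 0.0505, -0.0022, 0.0031, -0.0037, 1], [-0.0159, -0.0015, 0.0504, -0.0022, 0.0031, -0.0037, 1], [-0.0161, -0.0017, 0.0504, -0.0022, 0.0031, -0.0037, 1], [-0.0162, -0.0019, 0.0503, -0.0022, 0.0031, -0.0037, 1]]
[[-0.0124, -0.001, 0.0544, -0.0017, 0.0025, -0.0029, 1], [-0.0126, -0.0011, 0.0543, -0.0017, 0.0025, -0.0029, 1], [-0.0127, -0.0012, 0.0543, -0.0017, 0.0025, -0.0029, 1], [-0.0128, -0.0014, 0.0543, -0.0017, 0.0025, -0.0029, 1], [-0.013, -0.0015, 0.0542, -0.0017, 0.0025, -0.0029, 1]]
```

```bash
python3 -m jog '[[-0.0158,-0.0014,0.0505,-0.002,0.003,-0.0037,1],[-0.0159,-0.0015,0.0504,-0.002,0.003,-0.0037,1],[-0.0161,-0.0017,0.0504,-0.002,0.003,-0.0037,1],[-0.0162,-0.0019,0.0503,-0.002,0.003,-0.0037,1],[0,0,0,0,0,0,1]]'
python3 -c "
from h import *
st();plan([(565.9,-307,60,-138.84)],1,40);"
```

```text
time: 5.6
tcp_pos: [571.3, -303.0, 128.8]
tcp_rot: [-1.114, 2.931, -0.009]
ft_force: [0.1, -0.4, 1.0]
opening: 1.0
t 5.6 tcp [ 571.3 -303.   128.8] yaw -138.37 zdir [ 0.008 -0.003 -1.   ] F [ 0.1 -0.4  1. ] open 1.0 q [-0.19  0.39 -0.19  0.   -0.98 -0.66]
[[0.0035, 0.0005, 0.0344, -0.0038, 0.0018, 0.0041, 1], [0.0034, 0.0004, 0.0344, -0.0038, 0.0018, 0.0041, 1]]
```

```bash
python3 -m jog '[[0.0035,0.0005,0.0344,-0.004,0.002,-0.004,1],[0.0034,0.0004,0.0344,-0.004,0.002,-0.004,1],[0,0,0,0,0,0,1]]' >/dev/null
python3 -c "
from h import *
st();plan([(565.9,-307,5,-138.84)],1,20);"
```

```text
t 5.97 tcp [ 570.1 -307.5   65.1] yaw -137.64 zdir [ 0.007 -0.003 -1.   ] F [ 0.6 -0.2  1.6] open 0.996 q [-0.19  0.45 -0.26  0.   -0.85 -0.64]
[[0.0007, 0.0009, 0.015, -0.0018, 0.0007, 0.0052, 1], [0.0007, 0.0009, 0.015, -0.0018, 0.0007, 0.0052, 1], [0.0007, 0.0008, 0.015, -0.0018, 0.0007, 0.0052, 1], [0.0007, 0.0008, 0.015, -0.0018, 0.0007, 0.0052, 1]]
```

```bash
python3 -m jog '[[0.0012,0.0012,0.015,-0.002,0.001,0.0052,1],[0.001,0.0012,0.015,-0.002,0.001,0.0052,1],[0.0007,0.0009,0.015,-0.002,0.001,0.0052,1],[0.0005,0.0008,0.012,-0.002,0.001,0.0052,1],[0,0,0,0,0,0,1]]' >/dev/null
python3 -c "
from h import *
st();plan([(565.9,-307,5,-138.84)],1,20);"
```

```text
t 6.6 tcp [ 568.1 -307.7   10.1] yaw -138.86 zdir [ 0.005 -0.002 -1.   ] F [-0.2 -0.4  0.5] open 1.001 q [-0.19  0.52 -0.3   0.   -0.75 -0.66]
[[0.0012, 0.002, 0.0051, -0.0053, 0.0025, -0.0004, 1]]
```

```bash
python3 -m jog '[[0.0012,0.002,0.0065,-0.005,0.0025,0,1],[0,0,0,0,0,0,-1],[0,0,0,0,0,0,-1],[0,0,0,0,0,0,-1],[0,0,0,0,0,0,-1]]' 60
python3 -m jog '[[0,0,0,0,0,0,-1],[0,0,0,0,0,0,-1],[0,0,0,0,0,0,-1],[0,0,0,0,0,0,-1]]' 90
python3 -c "
from h import *
st()"
```

```text
time: 7.22
tcp_pos: [566.6, -307.2, 4.1]
tcp_rot: [-1.104, 2.94, -0.002]
ft_force: [-0.2, -0.1, -4.4]
opening: 0.407
time: 7.72
tcp_pos: [566.7, -307.2, 4.2]
tcp_rot: [-1.104, 2.94, -0.002]
ft_force: [0.6, -0.8, -1.9]
opening: 0.398
t 7.72 tcp [ 566.7 -307.2    4.2] yaw -138.84 zdir [ 0.002 -0.001 -1.   ] F [ 0.6 -0.8 -1.9] open 0.398 q [-0.19  0.52 -0.3   0.   -0.74 -0.66]
```

```bash
python3 -m jog '[[0,0,-0.02,0,0,0,-1],[0,0,-0.04,0,0,0,-1],[0,0,-0.05,0,0,0,-1],[0,0,-0.05,0,0,0,-1],[0,0,-0.05,0,0,0,-1]]'
python3 -c "
from h import *
st();plan([(624.4,51.3,260,-65)],-1,45,9);"
```

```text
time: 8.35
tcp_pos: [560.3, -304.9, 209.9]
tcp_rot: [1.096, -2.929, -0.02]
ft_force: [0.7, -0.4, -4.6]
opening: 0.394
t 8.35 tcp [ 560.3 -304.9  209.9] yaw -138.98 zdir [-0.018  0.007 -1.   ] F [ 0.7 -0.4 -4.6] open 0.394 q [-0.19  0.32 -0.09 -0.   -1.18 -0.66]
[[-0.0313, 0.0253, -0.0054, 0.0023, 0.0003, -0.1435, -1], [-0.0346, 0.0205, -0.0055, 0.0023, 0.0003, -0.1435, -1], [-0.0372, 0.0154, -0.0055, 0.0023, 0.0003, -0.1435, -1], [-0.039, 0.0099, -0.0056, 0.0023, 0.0003, -0.1435, -1], [-0.04, 0.0042, -0.0056, 0.0023, 0.0003, -0.1435, -1]]
[[-0.0402, -0.0016, -0.0056, 0.0023, 0.0003, -0.1435, -1], [-0.0395, -0.0073, -0.0056, 0.0023, 0.0003, -0.1435, -1], [-0.0381, -0.0129, -0.0056, 0.0023, 0.0003, -0.1435, -1], [-0.0358, -0.0182, -0.0056, 0.0023, 0.0003, -0.1435, -1]]
```

```bash
python3 -m jog '[[-0.0313,0.0253,-0.0054,0.0023,0,-0.1435,-1],[-0.0346,0.0205,-0.0055,0.0023,0,-0.1435,-1],[-0.0372,0.0154,-0.0055,0.0023,0,-0.1435,-1],[-0.039,0.0099,-0.0056,0.0023,0,-0.1435,-1],[-0.04,0.0042,-0.0056,0.0023,0,-0.1435,-1]]'
python3 -m jog '[[-0.0402,-0.0016,-0.0056,0.0023,0,-0.1435,-1],[-0.0395,-0.0073,-0.0056,0.0023,0,-0.1435,-1],[-0.0381,-0.0129,-0.0056,0.0023,0,-0.1435,-1],[-0.0358,-0.0182,-0.0056,0.0023,0,-0.1435,-1],[0,0,0,0,0,0,-1]]'
python3 -c "
from h import *
st();plan([(611.6,78.6,167.5,-65)],-1,30,9);"
```

```text
time: 8.98
tcp_pos: [593.0, -103.4, 239.1]
tcp_rot: [2.079, -2.349, -0.012]
ft_force: [1.4, -0.4, -4.2]
opening: 0.397
time: 9.6
tcp_pos: [614.3, 63.6, 257.5]
tcp_rot: [2.681, -1.635, -0.017]
ft_force: [-0.2, -0.6, -5.5]
opening: 0.399
t 9.6 tcp [614.3  63.6 257.5] yaw -62.75 zdir [-0.01   0.005 -1.   ] F [-0.2 -0.6 -5.5] open 0.399 q [ 0.41  0.26 -0.07 -0.01 -1.25  0.06]
[[-0.0034, -0.0013, 0.0225, 0.0016, 0.0021, 0.0098, -1], [-0.0035, -0.0012, 0.0225, 0.0016, 0.0021, 0.0098, -1], [-0.0036, -0.0011, 0.0225, 0.0016, 0.0021, 0.0098, -1], [-0.0036, -0.001, 0.0225, 0.0016, 0.0021, 0.0098, -1]]
```

```bash
python3 -m jog '[[-0.0034,-0.0013,0.0225,0.0016,0.0021,0.0098,-1],[-0.0035,-0.0012,0.0225,0.0016,0.0021,0.0098,-1],[-0.0036,-0.0011,0.0225,0.0016,0.0021,0.0098,-1],[-0.0036,-0.001,0.0225,0.0016,0.0021,0.0098,-1],[0,0,0,0,0,0,-1]]' >/dev/null
python3 - <<'E'
from h import *
st();plan([(611.6,78.6,167.5,-65)],-1,30,9)
W=cam('wrist');P,r=pose();a=camera('wrist');b=camera('scene');c=camera('top');save('w3.png',a);save('s3.png',b);save('t3.png',c)
T0=lambda l:P+r.apply([-l[0],l[1]*1.0,4.2-l[2]])  # bracket local -> world (tool x=-bx, y same?, z down)
print('by dir check', r.apply([0,1,0]).round(2))
for l in[(-90,-18,34),(-90,18,34)]: print(l,proj(W,T0(l)).round(1))
r_=lambda im,x,y,w,h:cv2.resize(im[y:y+h,x:x+w],(400,300),interpolation=cv2.INTER_CUBIC)
S=cam('scene');T=cam('top');x,y=proj(S,T0((80,0,60))).astype(int);u,v=proj(T,T0((80,0,60))).astype(int);print(x,y,u,v)
im=np.vstack([np.hstack([cv2.resize(a,(400,250)),np.zeros((250,400,3),np.uint8)])[:, :],np.hstack([r_(b,x-80,y-60,160,120),r_(c,u-80,v-60,160,120)])]); save('m3.png',im)
E
```

```text
t 10.22 tcp [607.1  76.8 160.9] yaw -65.34 zdir [-0.009 -0.002 -1.   ] F [-0.7  0.3 -3.6] open 0.399 q [ 0.44  0.31 -0.22 -0.   -1.04 -0.01]
[[0.0003, -0.0048, -0.0066, 0.0089, 0.0022, -0.006, -1]]
by dir check [-0.91 -0.42  0.01]
(-90, -18, 34) [263.9  70. ]
(-90, 18, 34) [371.6  70.1]
390 232 223 168
```

View pics/m3.png

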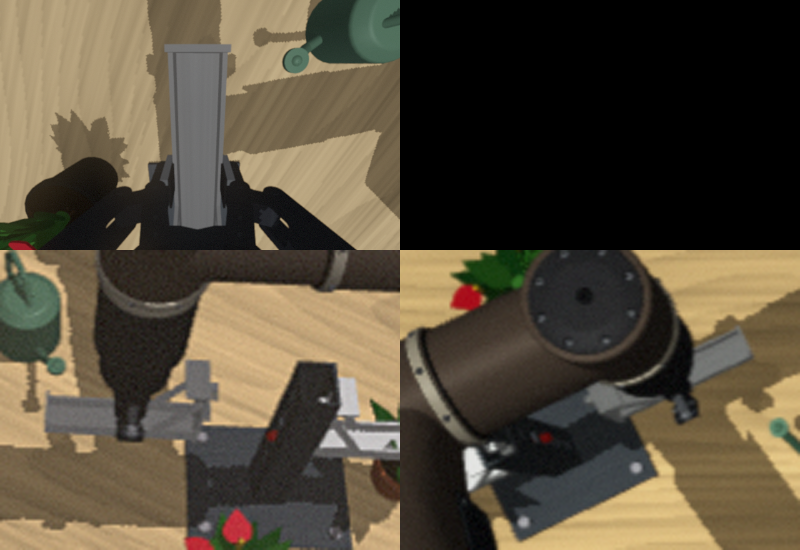

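The wrist view shows the end stop at columns 264-370 (expected 264-372), so the grip is central. The scene view shows the arm level and facing the empty face. Now I'll correct the pose and approach.

```bash
python3 -m jog '[[0.0003,-0.0048,-0.0066,0.0089,0.0022,-0.006,-1],[0,0,0,0,0,0,-1]]' >/dev/null
python3 -c "
from h import *
st();plan([(590.5,123.9,167.2,-65)],-1,18,9);"
```

```text
t 10.62 tcp [615.6  79.2 173.5] yaw -64.93 zdir [ 0.01   0.003 -1.   ] F [ 0.2  0.5 -4.9] open 0.395 q [ 0.44  0.31 -0.2   0.   -1.05 -0.01]
[[-0.017, 0.0013, 0.0021, -0.0034, -0.0005, 0.0004, -1], [-0.017, 0.0013, 0.0021, -0.0034, -0.0005, 0.0004, -1], [-0.017, 0.0013, 0.0021, -0.0034, -0.0005, 0.0004, -1]]
```

```bash
python3 -m jog '[[-0.015,0.001,0.002,-0.002,0,0,-1],[-0.015,0.001,0.002,-0.002,0,0,-1],[-0.012,0.001,0.001,-0.002,0,0,-1],[0,0,0,0,0,0,-1],[0,0,0,0,0,0,-1]]' >/dev/null
python3 -c "
from h import *
st();plan([(590.5,123.9,167.2,-65)],-1,18,9);"
```

```text
t 11.25 tcp [593.5 119.3 169.1] yaw -64.87 zdir [ 0.005  0.001 -1.   ] F [ 0.3 -0.1 -4.7] open 0.404 q [ 0.52  0.29 -0.24  0.   -1.04 -0.08]
[[-0.0055, 0.0008, 0.0019, -0.0051, -0.0014, 0.0023, -1]]
```

```bash
python3 -m jog '[[-0.0055,0.0008,0.0019,-0.005,-0.0014,0.0023,-1],[0,0,0,0,0,0,-1],[0,0,0,0,0,0,-1]]' >/dev/null
python3 - <<'E'
from h import *
st();plan([(590.5,123.9,167.2,-65)],-1,18,9)
P,r=pose();b=camera('scene');c=camera('top')
T0=lambda l:P+r.apply([-l[0],l[1],4.2-l[2]])
b=b.copy();S=cam('scene')
ps=lambda l:proj(S,np.array([531.4,250.7,0])+np.array([np.cos(np.radians(115))*l[0]-np.sin(np.radians(115))*l[1],np.sin(np.radians(115))*l[0]+np.cos(np.radians(115))*l[1],l[2]]))
x0,y0=340,160
im=cv2.convertScaleAbs(cv2.resize(b[y0:y0+100,x0:x0+133],None,fx=6,fy=6,interpolation=cv2.INTER_CUBIC),alpha=1.5)
d=lambda p,col:cv2.circle(im,tuple(((np.array(p)-[x0,y0]+.5)*6).astype(int).tolist()),3,col,-1)
for l in[(80,22,0),(80,-22,0),(80,22,110),(80,-22,110),(54,22,114),(54,-22,114),(-90,-18,0)]: d(proj(S,T0(l)),(0,255,0))
for l in[(-20,-25,280),(-20,25,280),(20,25,280),(20,-25,280),(-20,-25,0),(-27,0,150)]: d(ps(l),(255,0,0))
save('m4.png',im)
E
```

```text
t 11.62 tcp [590.4 123.8 166.9] yaw -65.04 zdir [-0.001 -0.    -1.   ] F [-0.4 -0.3 -4.8] open 0.395 q [ 0.53  0.29 -0.24 -0.   -1.04 -0.09]
[[-0.0001, -0.0001, -0.0003, 0.0006, -0.0, -0.0007, -1]]
```

View pics/m4.png

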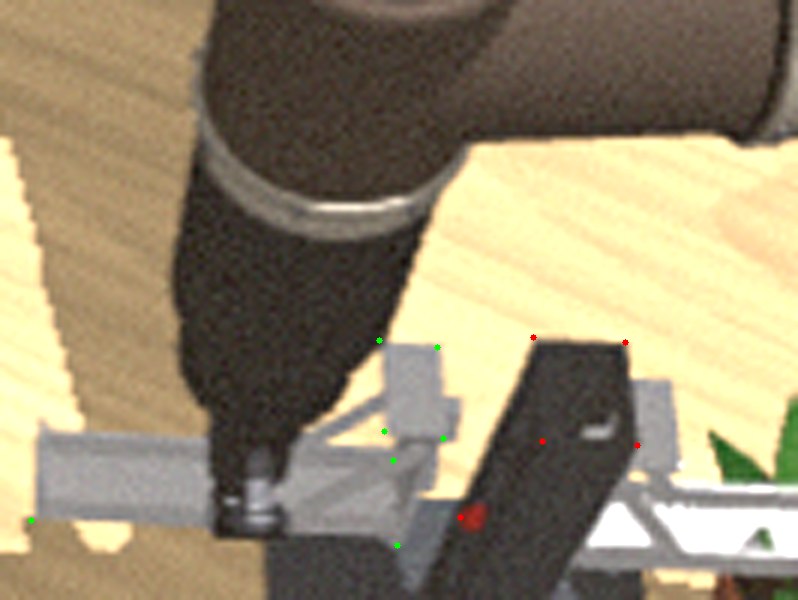

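The scene view has the bracket and post offset from the overlay by the same ~1 px, so their relative alignment holds. Next I'll insert along bracket x (tool -x) in small steps.

```bash
python3 -m jog '[[-0.008,0,0,0,0,0,-1],[-0.008,0,0,0,0,0,-1],[-0.004,0,0,0,0,0,-1],[0,0,0,0,0,0,-1],[0,0,0,0,0,0,-1]]' >/dev/null
python3 -c "
from h import *
st();plan([(573.6,160.1,167.2,-65)],-1,5,9);"
```

```text
t 12.35 tcp [581.3 143.4 167. ] yaw -65.04 zdir [-0. -0. -1.] F [-0.8  0.2 -4.4] open 0.396 q [ 0.57  0.28 -0.25 -0.   -1.04 -0.13]
[[-0.0046, -0.0, -0.0001, 0.0001, 0.0, -0.0002, -1], [-0.0046, -0.0, -0.0001, 0.0001, 0.0, -0.0002, -1], [-0.0046, -0.0, -0.0001, 0.0001, 0.0, -0.0002, -1], [-0.0046, -0.0, -0.0001, 0.0001, 0.0, -0.0002, -1]]
```

```bash
for i in 1 2 3; do python3 -m jog '[[-0.004,0,0,0,0,0,-1],[0,0,0,0,0,0,-1]]' |tr '\n' ' '; echo; done
```

```text
time: 12.6 tcp_pos: [579.6, 147.1, 167.0] tcp_rot: [2.649, -1.689, -0.0] ft_force: [-0.6, -0.5, -5.4] opening: 0.398 
time: 12.85 tcp_pos: [577.8, 150.9, 166.9] tcp_rot: [2.648, -1.689, -0.0] ft_force: [-0.6, 0.1, -4.7] opening: 0.395 
time: 13.1 tcp_pos: [576.0, 154.7, 167.0] tcp_rot: [2.648, -1.689, -0.0] ft_force: [0.8, -0.1, -5.4] opening: 0.398
```

```bash
for i in 1 2; do python3 -m jog '[[-0.002,0,0,0,0,0,-1],[0,0,0,0,0,0,-1]]' |tr '\n' ' '; echo; done;python3 -m jog '[[-0.0015,0,0,0,0,0,-1],[0,0,0,0,0,0,-1]]'
```

```text
time: 13.35 tcp_pos: [575.1, 156.7, 167.0] tcp_rot: [2.649, -1.689, -0.0] ft_force: [-0.4, 0.7, -5.2] opening: 0.392 
time: 13.6 tcp_pos: [574.2, 158.6, 167.0] tcp_rot: [2.648, -1.689, -0.0] ft_force: [0.1, -0.6, -4.7] opening: 0.397 
time: 13.85
tcp_pos: [573.6, 159.9, 167.0]
tcp_rot: [2.648, -1.689, -0.0]
ft_force: [-0.1, -0.9, -5.0]
opening: 0.395
```

```bash
for i in 1 2; do python3 -m jog '[[-0.0015,0,0,0,0,0,-1],[0,0,0,0,0,0,-1]]' |tr '\n' ' '; echo; done
```

```text
time: 14.1 tcp_pos: [573.5, 159.8, 167.1] tcp_rot: [2.647, -1.689, 0.002] ft_force: [1.4, -0.8, -4.8] opening: 0.397 
time: 14.35 tcp_pos: [573.4, 159.8, 167.2] tcp_rot: [2.646, -1.688, 0.005] ft_force: [1.5, -2.1, -4.2] opening: 0.397
```

Contact came within 0.3 mm of the predicted point, so the hooks are through the slots. Now down.

```bash
for i in 1 2 3; do python3 -m jog '[[0,0,0.003,0,0,0,-1],[0,0,0,0,0,0,-1]]' |tr '\n' ' '; echo; done
```

```text
time: 14.6 tcp_pos: [573.3, 159.8, 163.9] tcp_rot: [2.645, -1.688, 0.004] ft_force: [0.9, -2.9, -5.9] opening: 0.399 
time: 14.85 tcp_pos: [573.2, 159.8, 160.6] tcp_rot: [2.645, -1.688, 0.004] ft_force: [1.2, -4.1, -6.3] opening: 0.397 
time: 15.1 tcp_pos: [573.9, 159.8, 158.4] tcp_rot: [2.647, -1.688, 0.006] ft_force: [0.6, -3.3, -2.0] opening: 0.396
```

Heel is about 14 mm above the seat, touching the catch: hooked. Let go, rise, shut and move over the ledge.

```bash
python3 -m jog '[[0,0,0,0,0,0,-1],[0,0,0,0,0,0,0.2],[0,0,0,0,0,0,0.4],[0,0,0,0,0,0,0.4],[0,0,0,0,0,0,0.4]]' | tr '\n' ' '
python3 - <<'E'
from h import *
st()
S=cam('scene');im=camera('scene');save('s5.png',im);save('s5c.png',cv2.convertScaleAbs(cv2.resize(im[160:260,340:473],None,fx=4,fy=4,interpolation=cv2.INTER_CUBIC),alpha=1.5))
E
```

```text
time: 15.72 tcp_pos: [574.9, 161.5, 159.9] tcp_rot: [-2.648, 1.688, -0.008] ft_force: [-0.2, -0.2, 0.5] opening: 0.699 t 15.72 tcp [574.9 161.5 159.9] yaw -65.02 zdir [ 0.005 -0.002 -1.   ] F [-0.2 -0.2  0.5] open 0.699 q [ 0.6   0.28 -0.27  0.   -1.01 -0.17]
```

View pics/s5c.png

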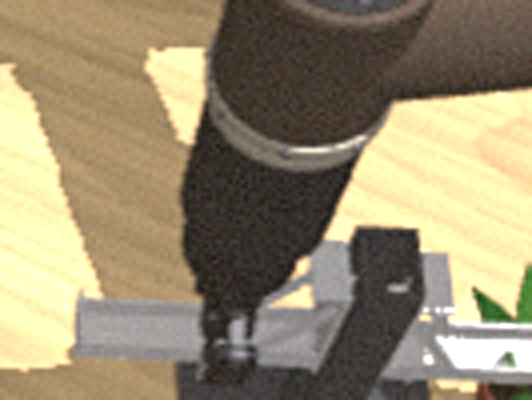

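The arm hangs at the post with its ledge slightly above the fitted arm's ledge. Rising.

```bash
python3 -m jog '[[0,0,-0.03,0,0,0,0.4],[0,0,-0.045,0,0,0,0.4],[0,0,-0.045,0,0,0,0.2],[0,0,-0.04,0,0,0,-1],[0,0,0,0,0,0,-1]]' | tr '\n' ' '
python3 -c "
from h import *
st();d=np.array([np.cos(np.radians(115)),np.sin(np.radians(115))]);t=np.array([539.8,232.6])-15.5*d;print(t)
plan([(*t,315,-65)],-1,30,9)"
```

```text
time: 16.4 tcp_pos: [573.8, 161.6, 324.4] tcp_rot: [2.649, -1.688, 0.007] ft_force: [-1.1, -0.2, -0.1] opening: 0.179 t 16.4 tcp [573.8 161.6 324.4] yaw -65.02 zdir [ 0.004 -0.003 -1.   ] F [-1.1 -0.2 -0.1] open 0.179 q [ 0.6   0.18 -0.02  0.   -1.37 -0.17]
[546.35058306 218.5522293 ]
[[-0.0211, 0.0003, 0.003, -0.0008, -0.0013, -0.0001, -1], [-0.0211, 0.0003, 0.0031, -0.0008, -0.0013, -0.0001, -1], [-0.0211, 0.0003, 0.0031, -0.0008, -0.0013, -0.0001, -1]]
```

```bash
python3 -m jog '[[-0.0211,0.0003,0.0015,-0.0008,-0.0013,0,-1],[-0.0211,0.0003,0.0015,-0.0008,-0.0013,0,-1],[-0.018,0.0003,0.001,-0.0008,-0.0013,0,-1],[0,0,0,0,0,0,-1],[0,0,0,0,0,0,-1]]' >/dev/null
python3 - <<'E'
from h import *
st();plan([(546.35,218.5,290,-65)],-1,30,9)
P,r=pose();im=camera('wrist');save('w6.png',im)
T=cam('scene');c=camera('scene');save('s6.png',c);save('s6c.png',cv2.convertScaleAbs(cv2.resize(c[150:250,350:483],None,fx=4,fy=4,interpolation=cv2.INTER_CUBIC),alpha=1.5))
E
```

```text
t 17.02 tcp [544.2 220.2 317. ] yaw -64.93 zdir [-0.004 -0.002 -1.   ] F [ 0.4 -0.2  0.5] open -0.001 q [ 0.72  0.17 -0.05 -0.   -1.36 -0.28]
[[0.0024, -0.0013, 0.027, 0.0045, 0.0001, 0.0012, -1]]
```

View pics/s6c.png

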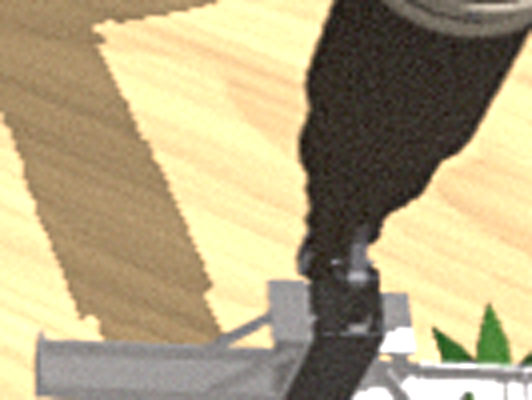

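Still hooked, with the shut fingers above the ledge. Descending with a correction.

```bash
python3 -m jog '[[0.0024,-0.0013,0.014,0.0045,0,0.0012,-1],[0,0,0.014,0,0,0,-1],[0,0,0,0,0,0,-1],[0,0,0,0,0,0,-1]]' >/dev/null
python3 -c "
from h import *
st();plan([(546.35,218.5,282,-65)],-1,30,9)"
```

```text
t 17.62 tcp [546.8 216.7 286.2] yaw -65.16 zdir [-0.001 -0.001 -1.   ] F [0.5 0.6 0. ] open 0.002 q [ 0.71  0.19 -0.1  -0.   -1.29 -0.28]
[[-0.0018, -0.0003, 0.0042, 0.0009, -0.0001, -0.0027, -1]]
```

```bash
python3 -m jog '[[-0.0014,-0.0003,0.006,0.0009,0,-0.0027,-1],[0,0,0.006,0,0,0,-1],[0,0,0,0,0,0,-1]]' | tr '\n' ' '; for i in 1 2 3; do echo; python3 -m jog '[[0,0,0.004,0,0,0,-1],[0,0,0.002,0,0,0,-1]]' |tr '\n' ' '; done
```

```text
time: 18.0 tcp_pos: [546.7, 218.3, 273.7] tcp_rot: [-2.649, 1.687, -0.001] ft_force: [0.1, -0.5, 0.1] opening: 0.0 
time: 18.25 tcp_pos: [546.8, 218.5, 267.7] tcp_rot: [-2.649, 1.687, -0.001] ft_force: [-0.9, -0.4, -0.9] opening: -0.002 
time: 18.5 tcp_pos: [547.8, 219.0, 263.0] tcp_rot: [-2.647, 1.685, -0.004] ft_force: [-1.6, 0.7, 7.6] opening: 0.002 
time: 18.75 tcp_pos: [548.1, 219.3, 257.5] tcp_rot: [-2.646, 1.684, -0.005] ft_force: [-1.1, -0.2, 0.1] opening: 0.0
```

```bash
for i in 1 2 3 4; do python3 -m jog '[[0,0,0.003,0,0,0,-1],[0,0,0.002,0,0,0,-1]]' |tr '\n' ' ';echo; done
```

```text
time: 19.0 tcp_pos: [548.5, 219.2, 253.6] tcp_rot: [-2.646, 1.683, -0.007] ft_force: [-6.4, 0.1, 19.0] opening: -0.001 
time: 19.25 tcp_pos: [549.8, 219.8, 253.8] tcp_rot: [-2.643, 1.678, -0.012] ft_force: [-6.5, -0.6, 11.1] opening: 0.003 
time: 19.5 tcp_pos: [550.6, 219.9, 253.8] tcp_rot: [-2.64, 1.674, -0.018] ft_force: [-3.0, -1.2, 9.5] opening: -0.003 
time: 19.75 tcp_pos: [551.6, 220.0, 253.7] tcp_rot: [-2.638, 1.67, -0.023] ft_force: [-4.1, -1.1, 10.4] opening: 0.002
```

Solid stop at 253.7 mm, where 254 is home. Rise and look.

```bash
python3 -m jog '[[0,0,-0.01,0,0,0,-1],[0,0,-0.04,0,0,0,-1],[0,0,-0.05,0,0,0,-1],[0.05,0,-0.05,0,0,0,-1],[0.05,0,-0.04,0,0,0,-1]]' | tr '\n' ' '
python3 -m jog '[[0.05,0,0,0,0,0,-1],[0.04,0,0,0,0,0,-1],[0,0,0,0,0,0,-1],[0,0,0,0,0,0,-1]]' | tr '\n' ' '
python3 - <<'E'
from h import *
st(); W=cam('wrist'); a=camera('wrist');b=camera('scene');c=camera('top')
ph=np.radians(115); M=lambda l:np.array([531.4+np.cos(ph)*l[0]-np.sin(ph)*l[1],250.7+np.sin(ph)*l[0]+np.cos(ph)*l[1],l[2]])
print([ (k,cn,[(np.round(d['point'],1).tolist(),round(d['p'],2)) for d in spot_point(cn,k)][:3]) for k in['ledge','watering_can','pot_plant','glazed_pot'] for cn in('top','scene')])
crops=[]
for C,im in((W,a),(cam('scene'),b)):
    im=cv2.convertScaleAbs(im,alpha=1.6)
    p=proj(C,M((-50,0,200))).astype(int); x0,y0=max(0,min(p[0]-67,640-134)),max(0,min(p[1]-50,300)); crop=cv2.resize(im[y0:y0+100,x0:x0+133],(400,300),interpolation=cv2.INTER_CUBIC)
    for l in[(-20,-22,254),(-20,22,254),(-46,-22,254),(-46,22,254),(-190,18,162),(-190,-18,162)]:
        q=((proj(C,M(l))-[x0,y0]+.5)*3).astype(int); cv2.circle(crop,tuple(q.tolist()),2,(0,255,0),-1)
    crops.append(crop)
save('f.png',np.hstack(crops))
E
```

```text
time: 20.38 tcp_pos: [585.7, 134.8, 439.0] tcp_rot: [-2.648, 1.667, -0.018] ft_force: [0.8, 0.1, 0.3] opening: 0.001 time: 20.88 tcp_pos: [627.3, 48.4, 443.3] tcp_rot: [-2.642, 1.67, -0.023] ft_force: [-0.6, 0.2, -0.5] opening: -0.004 t 20.88 tcp [627.3  48.4 443.3] yaw -64.6 zdir [ 0.021  0.006 -1.   ] F [-0.6  0.2 -0.5] open -0.004 q [ 0.39  0.21  0.28  0.   -1.61  0.05]
[('ledge', 'top', [([445.8, 160.4], 0.8), ([191.8, 179.9], 0.77), ([390.0, 112.4], 0.66)]), ('ledge', 'scene', [([197.6, 164.9], 0.83), ([422.8, 229.8], 0.73), ([212.0, 233.4], 0.68)]), ('watering_can', 'top', [([321.6, 204.7], 0.91), ([201.6, 187.0], 0.6)]), ('watering_can', 'scene', [([320.1, 206.5], 0.84)]), ('pot_plant', 'top', [([207.6, 130.3], 0.92)]), ('pot_plant', 'scene', [([393.6, 322.3], 0.83), ([418.5, 247.1], 0.42)]), ('glazed_pot', 'top', [([397.0, 261.0], 0.63)]), ('glazed_pot', 'scene', [([285.2, 141.3], 0.68), ([424.8, 232.0], 0.58)])]
```

View pics/f.png

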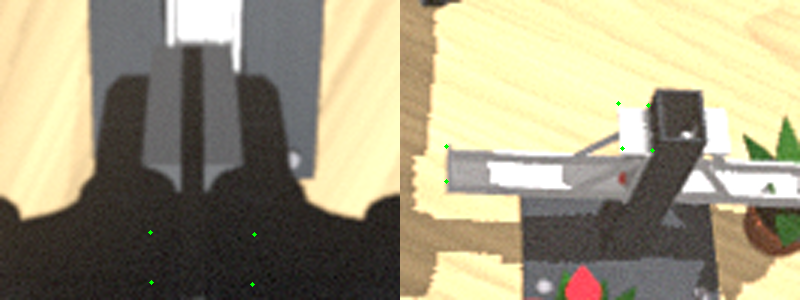

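In the scene view both ledges are level, the arm is square to the post, and the red catch shows through the heel's window at crop (622,178). The can and plants are within detector noise of where they stood. Handing in.

```bash
python3 -c "
from bench import workorder
print(workorder.sign_off())"
```

```text
the job is handed in; nothing more can be done
None
```

The larger zinc arm is fitted to the empty side of the post, and the job is handed in at about 21 s of the 58 s allowed. The sign-off gives no verdict, so this rests on my own checks.

**What I did:** I gripped the arm at its origin and slid both hooks into the two highest slots. The heel met the face within 0.3 mm of where I expected. I lowered it onto the catch, let go, and pressed the ledge down with shut fingers.

**Last checks:**
- **Fully home:** the ledge stopped solidly at 253.7 mm against a nominal 254 mm, with a peak press of about 19 N.
- **Catch:** in the final scene picture the red catch shows through the heel's window, and the ledge is level with the fitted arm's.
- **Bystanders:** the detector puts the can and both plants within 2–5 px (about 5–15 mm) of the start. That is within its scatter, and nothing suggests they were touched.
- **Robot:** the gripper was well clear, with no force on the wrist.

**Check that failed:** the last wrist picture could not confirm the fit, because the fingers hid the heel. I could not read the catch joint directly, so "snapped out" rests on the picture and the ledge height.

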